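# Fit the lens of a counter uplight and screw its retaining ring snug

## Task

Drop the amber lens, dome up, into the open mouth of the little uplight so that it sits flat on its gasket, then put the brass retaining ring over it and turn it clockwise until it is snug and holds the lens firmly, without overtightening it, since the glass must not be pressed hard. Leave the bell, the cup and the shell box where they are.

Things in the scene. Friction and masses are not known exactly. Their poses are not given: they have to be found in the camera images.
- lamp: Small uplight fixed upright to the worktop: dark round foot 90 mm across and 9 mm high, finned stem 55 mm across up to 40 mm, above it a round aluminium cell 42 mm outside, open at the top. Origin: centre of the foot's underside, z up; x points through the middle of one thread gap, the other gaps at +-120 degrees. Red marks on foot and cell show the gap middles.
- cell_mouth (a point): Centre of the cell's mouth, 72 mm above the worktop, on the lamp's axis. The bore is 36.4 mm wide; outside, the mouth is bevelled to 39 mm. Some 7 mm below the mouth lies a sprung rubber gasket (16 N/mm); its height differs from lamp to lamp by up to 2 mm up or down.
- cell_thread (a point): On the lamp's axis, 3 mm below the mouth. Outside the cell, three helical ramps (coarse three-start thread, 50 mm across) cover 84 degrees each, with 36 degree gaps between. A ramp's underside is at this height where it begins at its gap, and falls 8.5 mm over its length, going clockwise seen from above.
- lens: Amber glass lens, 34 mm across, about 40 g: upright edge 12 mm high with a 2 mm bevel at the foot, low dome above (16 mm in all); starts dome up on the worktop. Origin: centre of its flat underside, z up. Held by the upper 6 mm of its edge it can be let 4 mm into the bore and released; it drops the last 1 to 5 mm onto the gasket and then stands 3 to 7 mm proud of the mouth.
- ring: Brass retaining ring, 59 mm across its 18 upright flats (one centred on the x axis), 18.5 mm high, 55 to 90 g, with a 26 mm hole in its 4 mm thick top; starts right way up on the worktop. Origin: centre of the underside, z up. The top plate's underside, 14.5 mm above the origin, bears on the edge of the lens. Red marks on top show the three pins inside.
- ring_pin (a point): The ring's pin on its x axis, 2.4 mm above its underside; two more at +-120 degrees. Round, 3.8 mm thick, tips on a 44 mm circle. Set down with the pins in the thread gaps (within 12 degrees of their middles) the ring rests on the lens.
- ring_top (a point): Centre of the ring's top face. Turned clockwise seen from above, the ring goes freely for 20 to 60 degrees; then the pins bite and it moves down 5.8 mm per radian, hard against gasket and glass. A hand that grips it and stays level is pulled down: snug when that pull has grown by 3 to 10 N, 5 to 10 degrees after the bite (0.2 to 0.5 N m while turning). Friction keeps it there.
- copper_bell: Copper-coloured hand bell with wooden grip, 59 mm across, 90 mm high, standing; origin at the centre of its underside. Leave it alone.
- small_cup: Small polished cup, 43 mm across, 40 mm high; origin at the centre of its underside. Leave it alone.
- shell_box: White shell-shaped box, 63 x 60 x 27 mm; origin at the centre of its underside. Leave it alone.

How it is judged:
On the way, in this order (a step that is already met when the one before it is completed fails the run):
1. the lens has been let go in the mouth of the cell, dome up, before the ring is put on (horizontal distance between lens and cell_mouth below 0.003 m and z of lens in the frame of cell_mouth below -0.0025 m and angle between lens's own z axis and vertical below 0.3 rad and contact force between the fingers and lens below 0.1 N), for 0.2 s.
2. the ring sits down over the cell, on the lens (horizontal distance between ring and cell_mouth below 0.003 m and z of ring in the frame of cell_mouth below -0.0065 m and angle between ring's own z axis and vertical below 0.1 rad), for 0.1 s.
At the end, for the whole second after the job is handed in: Lens dome up in the cell (3 mm of the axis, underside 4.3 mm or more below the mouth), ring over it (3 mm of the axis, underside 6.5 mm or more below the mouth), both level within 0.1 rad, the ring at rest and by itself pressing on the lens with more than 4 N (all of step 2 and horizontal distance between lens and cell_mouth below 0.003 m and z of lens in the frame of cell_mouth below -0.0043 m and angle between lens's own z axis and vertical below 0.1 rad and contact force between ring and lens above 4 N and linear speed of ring below 0.02 m/s); the robot touches nothing.
It fails at once if the ring is pressed on the glass with more than 25 N (contact force between ring and lens above 25 N).
It fails at once if the bell is moved more than 30 mm (distance of copper_bell from where it was at the start of the episode above 0.03 m).
It fails at once if the cup is moved more than 30 mm (distance of small_cup from where it was at the start of the episode above 0.03 m).
It fails at once if the shell box is moved more than 30 mm (distance of shell_box from where it was at the start of the episode above 0.03 m).
It also fails if it takes over 72 s, if anything falls off the work surface, if the arm or the gripper's body presses on something with over 40 N, if the wrist force passes 120 N, or if a joint passes its speed limit or range.

## Robot

A 6-joint arm with a two-finger parallel gripper is mounted at the origin on a cart in front of the work surface, level with it; the furniture and walls round the work are solid. World frame = base frame: x ahead of the robot, y to its left, z up, the work surface at z = 0. Lengths are in m, angles in rad, forces in N, time in s.
With the tool pointing down it reaches from about 0.35 to 0.95 m from the base axis. Payload 17.4 kg.
Tool frame: the origin (TCP) lies midway between the tips of the shut fingers; the grasp point (between the pads) lies behind it (r.grip_point_offset is the z of the grasp point in the tool frame, in m); z points along the fingers, y is the line along which they close (so a half turn about z gives the same grasp; the last joint's range is limited). The gripper opens to 93 mm and grips with 3 to 60 N. Pads are 15 mm wide; open, the fingers measure 128 mm over their backs; the gripper's body (75 mm by 188 mm) begins 65 mm behind the grasp point.
Start: joints at [1.164, 0.116, 1.442, -0, 1.584, -0.038], TCP at [0.243, 0.63, 0.219] pointing down, gripper open.
Joint ranges: [-2.83, 2.83], [-0.83, 2.19], [0.07, 2.5], [-1.14, 4.28], [0.01, 3], [-2.97, 2.97]. Speed limits (rad/s): [1.89, 1.89, 2.22, 3.14, 3.14, 3.14].

## Interface

Orientations are given as a unit quaternion [x, y, z, w].
In Python, from workcell import r gives the robot as it stands. The module is installed in compiled form; this text tells all that it offers.
- The arm moves only by the tool servo_tool, never from a script. Its argument "targets" is a list that holds one entry, the list of rows, each a list of 5 numbers: the closure, from -1 (fully open) to 1 (shut), then the shift along the tool's x, y, z in units of 40 mm (1.0 is 40 mm), then the turn about the tool's z in rad. In form: [[[gripper, x, y, z, yaw], ...]]. A call has 1 to 12 rows; each row shifts and turns the commanded pose from where the row before left it, along the tool's axes as they then stand; what a row does not reach is not made up. A row lasts 1/10 s, in which the tool goes at most 50 mm and 8.59 degrees, less where a joint would pass 70% of its speed; a pose out of reach is approached as far as the arm can. A call is refused whole if a number of a shift passes 1 or a number of a turn 0.15, either way. A call with a gripper value outside its range is refused whole. The fingers move at their own pace and stop on an object; "newtons" is the grip in N (left out, the last holds). Time passes only in rows, so rows that do not move let the fingers close. It gives the time, the measured TCP pose, the force, the opening and the grip force at its end, in the units of the state.
- r.observe(): the state, without advancing time (a new reading comes with each control period).
- r.grab_frame(name): name is "scene" or "top"; returns the picture (384x512x3 uint8, red, green, blue); there is no depth.
- r.calibration(name): a dict with "fx", "fy", "cx", "cy" (pixels), "extrinsics" (4x4, takes a point from camera to world coordinates). Camera axes: x right, y down, z forward; pixel columns grow to the right and rows downward; lengths in m; the calibration is good to about 2 mm. A picture is of the moment at which its call begins. calibration takes no time and is no camera call.
- r.close_job(): hands the job in; it is judged then, once.
The state is a dict: "time": time; "qpos": joint angles; "joint_vel": joint speeds; "tau": joint torques, N m; "tcp_pos": TCP position; "tcp_rot": TCP orientation; "force": force on the tool from outside, world axes, zero at the start; "wrist_torque": the same for the moment, N m; "gripper_width": finger opening in m; "grip_force": force on a finger pad.
Only numpy, scipy, OpenCV 4.12 (cv2) and the standard library are available. Lean on these libraries where they do the work, as an engineer would, in place of code of your own. Each camera call takes 0.05 s, during which the arm holds its last target. There are 200 camera calls.

## Working session

There is one attempt and no reset: what is moved stays moved. The work goes in short steps, Python scripts to look and compute and a tool call to move; the robot and the scene stay as the last step left them, time stands still between calls to the robot, and variables do not carry over. Pictures are saved under pics/ and viewed, at most 10 in all, crops included, and the job is handed in when it is done.

Besides the shell and the picture viewer there is one more tool, called after ">>>" in YAML: its name, and indented under it one key for each argument. servo_tool: Moves the arm, as the interface text tells. Its arguments: {"type":"object","properties":{"targets":{"type":"array","items":{"type":"array","items":{"type":"array","items":{"type":"number"}}}},"newtons":{"type":"number"}},"required":["targets"]}

```bash
mkdir -p pics; python3 - <<'E'
from workcell import r
import cv2,numpy as np
o=r.observe()
for k in o: print(k,np.round(o[k],3))
print(r.grip_point_offset)
for n in("scene","top"):
    f=r.grab_frame(n); cv2.imwrite(f"pics/{n}0.png",f[:,:,::-1]); c=r.calibration(n); print(n,c["fx"],c["cx"],c["cy"],np.round(c["extrinsics"],3).tolist())
E
```

```text
time 0.0
qpos [ 1.164  0.116  1.442  0.     1.584 -0.038]
joint_vel [-0.001  0.001 -0.     0.    -0.001 -0.001]
tau [-0.0000e+00 -7.2125e+01 -6.2260e+01  7.8000e-02  2.4000e-02 -0.0000e+00]
tcp_pos [0.243 0.629 0.218]
tcp_rot [ 0.183  0.983 -0.001 -0.   ]
force [-0.372  0.997  0.197]
wrist_torque [ 0.013  0.015 -0.011]
grip_force 0.0
gripper_width 0.093
-0.0188
scene 393.64655196139483 260.1474141111291 190.5847300197009 [[0.604, -0.359, 0.711, -0.121], [-0.797, -0.291, 0.53, -0.505], [0.016, -0.887, -0.462, 0.506], [0.0, 0.0, 0.0, 1.0]]
top 401.64514535628354 246.75099190531398 190.49851204468104 [[0.015, -0.997, 0.075, 0.502], [-1.0, -0.014, 0.012, -0.015], [-0.011, -0.075, -0.997, 0.969], [0.0, 0.0, 0.0, 1.0]]
```

View pics/scene0.png

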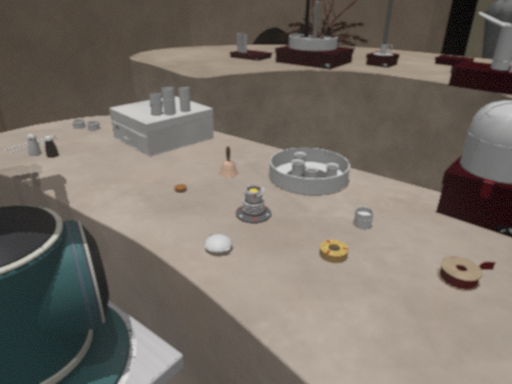

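View pics/top0.png

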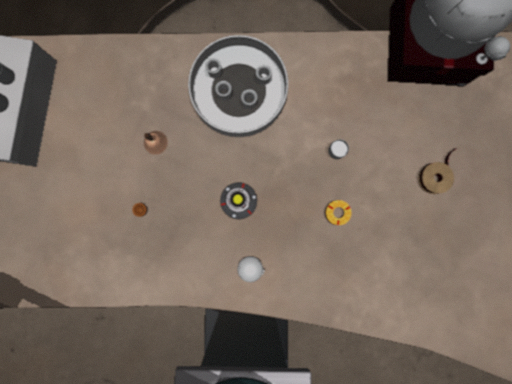

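The scene view shows the lens (180,188), lamp (254,205) and ring (334,251). In the top view they are at (140,210), (238,200) and (338,212). Next I'll enlarge those regions.

```bash
python3 - <<'E'
import cv2,numpy as np
t=cv2.imread("pics/top0.png");s=cv2.imread("pics/scene0.png")
def c(i,x,y,h,n=260): return cv2.resize(i[y-h:y+h,x-h:x+h],(n,n),interpolation=cv2.INTER_CUBIC)
a=np.hstack([c(t,140,210,13),c(t,238,200,26),c(t,338,212,20)])
b=np.hstack([c(s,180,188,13),c(s,254,203,26),c(s,334,251,20)])
cv2.imwrite("pics/crops.png",np.vstack([a,b]))
E
```

```text
(no output)
```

View pics/crops.png

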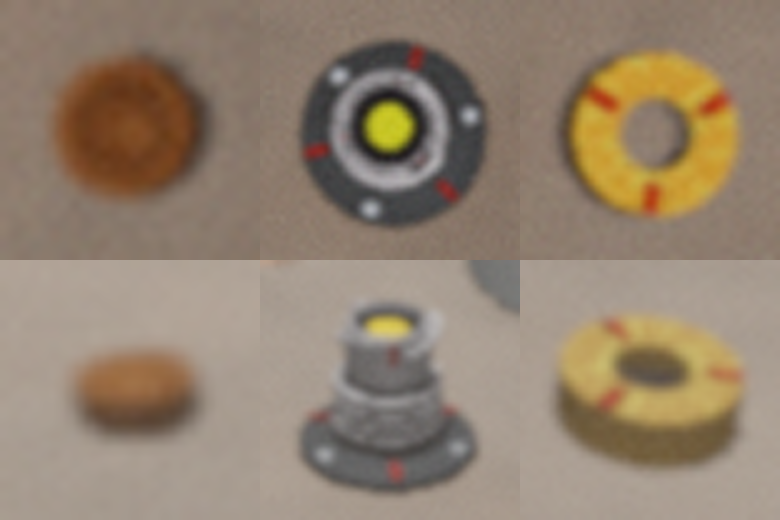

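The crops are clear: lens disc, lamp foot with three red marks, cell mouth with a yellow core, and the ring with three red marks. Now to measure them.

```bash
cat > h.py <<'E'
from workcell import r
import cv2,numpy as np
def ray(n,u,v,z):
    c=r.calibration(n);E=np.array(c["extrinsics"])
    d=E[:3,:3]@np.array([(u-c["cx"])/c["fx"],(v-c["cy"])/c["fy"],1]);o=E[:3,3]
    return (o+d*(z-o[2])/d[2])[:2]
def blobs(mask,off,amin=1):
    n,l,st,ce=cv2.connectedComponentsWithStats(mask.astype(np.uint8))
    return [(int(st[i,4]),ce[i]+off) for i in np.argsort(-st[1:,4])+1 if st[i,4]>=amin],l
def circ(mask,S,x0,y0,n,z):   # hull of the biggest blob in an S-times enlarged crop -> circle on plane z
    cs,_=cv2.findContours(mask.astype(np.uint8),cv2.RETR_EXTERNAL,cv2.CHAIN_APPROX_NONE)
    p=cv2.convexHull(max(cs,key=cv2.contourArea))[:,0]
    w=np.array([ray(n,x0+(a+.5)/S-.5,y0+(b+.5)/S-.5,z) for a,b in p])
    (cx,cy),ax,_=cv2.fitEllipse((w*1e4).astype(np.float32))
    return np.round([cx/1e7*1e3,cy/1e7*1e3,ax[0]/1e4,ax[1]/1e4],4)
def crop(img,x,y,h,S=8):
    return cv2.resize(img[y-h:y+h,x-h:x+h],None,fx=S,fy=S,interpolation=cv2.INTER_CUBIC).astype(int)
def tool():
    from scipy.spatial.transform import Rotation as R
    o=r.observe();return o,R.from_quat(o["tcp_rot"]).as_matrix()
E
cat > m.py <<'E'
from h import *
t=cv2.imread("pics/top0.png")[:,:,::-1]
S=8
def red(c): return (c[:,:,0]-c[:,:,1]>70)&(c[:,:,0]-c[:,:,2]>50)&(c[:,:,1]<90)
c=crop(t,140,210,13); m=(c[:,:,0]-c[:,:,2])>50
print("lens z0..12",circ(m,S,127,197,"top",.012))
c=crop(t,338,212,20); m=(c[:,:,0]-c[:,:,2])>75
print("ring@18.5",circ(m,S,318,192,"top",.0185))
rc=circ(m,S,318,192,"top",.0185)[:2]
def marks(c,x0,y0,z,ctr):
    b,_=blobs(red(c),0,40)
    for a,p in b[:4]:
        w=ray("top",x0+(p[0]+.5)/S-.5,y0+(p[1]+.5)/S-.5,z)-ctr
        print("  mark",a,np.round(np.hypot(*w),4),round(np.degrees(np.arctan2(w[1],w[0]))%120,1),round(np.degrees(np.arctan2(w[1],w[0])),1))
marks(c,318,192,.0185,rc)
c=crop(t,238,200,26); m=c.max(2)<95
fc=circ(m,S,212,174,"top",.009);print("foot@9",fc)
marks(c,212,174,.009,fc[:2])
m=(c[:,:,0]>140)&(c[:,:,1]>140)&(c[:,:,2]<110)
print("yellow core",circ(m,S,212,174,"top",.06))
yy,xx=np.mgrid[:416,:416]; ce=(240,200)
near=np.hypot(xx-205,yy-200)<115
m=(c.min(2)>110)&near
print("cell/stem bright outer @40..72", circ(m,S,212,174,"top",.072),circ(m,S,212,174,"top",.04))
for n,(u,v),z in(("lens",(140,210),.0),("bell",(155,142),.0),("cup",(339,149),.04),("shell",(250,268),.0)):print(n,ray("top",u,v,z))
o,Rm=tool();print(Rm.round(3).tolist())
E
python3 m.py
```

```text
lens z0..12 [0.5249 0.2537 0.0342 0.035 ]
ring@18.5 [ 0.525  -0.2201  0.0603  0.0613]
  mark 428 0.0229 56.7 56.7
  mark 361 0.0244 57.3 -62.7
  mark 335 0.0236 56.8 176.8
foot@9 [0.5496 0.0157 0.0866 0.0887]
  mark 321 0.0383 102.4 102.4
  mark 277 0.0365 104.0 -136.0
  mark 241 0.0382 105.9 -14.1
yellow core [0.5509 0.0168 0.0193 0.0197]
cell/stem bright outer @40..72 [0.5484 0.0158 0.0524 0.0546] [0.5501 0.0169 0.0543 0.0566]
lens [0.52357334 0.25381236]
bell [0.69028908 0.22284612]
cup [ 0.67162046 -0.21744766]
shell [ 0.38940662 -0.01399398]
[[-0.933, 0.36, -0.0], [0.36, 0.933, -0.001], [0.0, -0.001, -1.0]]
```

>>> servo_tool:
  targets:
    - [[-1,-0.83,-0.52,0,0],[-1,-0.83,-0.52,0,0],[-1,-0.83,-0.52,0,0],[-1,-0.83,-0.52,0,0],[-1,-0.83,-0.52,0,0],[-1,-0.83,-0.52,0,0],[-1,-0.83,-0.52,0,0],[-1,-0.83,-0.52,0,0],[-1,-0.83,-0.52,0.5,0],[-1,-0.83,-0.52,0.5,0],[-1,-0.83,-0.52,0.5,0],[-1,-0.83,-0.52,0.5,0]]

```text
time: 1.3
tcp_pos: [0.5256, 0.2516, 0.1377]
tcp_rot: [0.183, 0.983, -0.0, -0.0]
force: [0.4, 0.5, 0.8]
gripper_width: 0.0929
grip_force: 0.0
```

>>> servo_tool:
  targets:
    - [[-1,0,0,0.7,0],[-1,0,0,0.7,0],[-1,0,0,0.7,0],[-1,0,0,0.6,0],[-1,0,0,0.4,0],[-1,0,0,0.15,0],[-1,0,0,0,0]]

```text
time: 2.0
tcp_pos: [0.5248, 0.2532, 0.0083]
tcp_rot: [0.183, 0.983, -0.0, -0.0]
force: [0.2, -0.3, 1.0]
gripper_width: 0.0931
grip_force: 0.0
```

>>> servo_tool:
  targets:
    - [[1,0,0,0.04,0],[1,0,0,0,0],[1,0,0,0,0],[1,0,0,0,0],[1,0,0,0,0],[1,0,0,0,0],[1,0,0,0,0],[1,0,0,0,0]]
  newtons: 5

```text
time: 2.8
tcp_pos: [0.525, 0.2532, 0.007]
tcp_rot: [0.183, 0.983, -0.0, -0.0]
force: [-0.2, 0.4, 0.8]
gripper_width: 0.0335
grip_force: 4.8
```

Gripped at 33.5 mm. I'll open, turn 90°, and squeeze again so the lens centres on the tool.

>>> servo_tool:
  targets:
    - [[-0.2,0,0,0,0],[-0.2,0,0,0,0],[-0.2,0,0,0,0.13],[-0.2,0,0,0,0.15],[-0.2,0,0,0,0.15],[-0.2,0,0,0,0.15],[-0.2,0,0,0,0.15],[-0.2,0,0,0,0.15],[-0.2,0,0,0,0.15],[-0.2,0,0,0,0.15],[-0.2,0,0,0,0.15],[-0.2,0,0,0,0.15]]

```text
time: 4.0
tcp_pos: [0.525, 0.2532, 0.007]
tcp_rot: [0.8, 0.6, 0.0, 0.0]
force: [0.5, -0.1, -0.3]
gripper_width: 0.0558
grip_force: 0.0
```

>>> servo_tool:
  targets:
    - [[-0.2,0,0,0,0.09],[1,0,0,0,0],[1,0,0,0,0],[1,0,0,0,0],[1,0,0,0,0],[1,0,0,0,0],[1,0,0,0,0]]
  newtons: 8

```text
time: 4.7
tcp_pos: [0.525, 0.2532, 0.0071]
tcp_rot: [0.824, 0.566, -0.0, 0.0]
force: [-0.3, 0.0, 0.3]
gripper_width: 0.0335
grip_force: 8.0
```

>>> servo_tool:
  targets:
    - [[1,0,0,-0.5,0],[1,0,0,-0.9,0],[1,0,0,-0.9,0],[1,-0.66,0.34,-0.4,0],[1,-0.66,0.34,0,0],[1,-0.66,0.34,0,0],[1,-0.66,0.34,0,0],[1,-0.66,0.34,0,0],[1,-0.66,0.34,0,0],[1,-0.66,0.34,0,0],[1,-0.66,0.34,0,0],[1,0,0,0,0]]

```text
time: 5.9
tcp_pos: [0.5507, 0.0143, 0.115]
tcp_rot: [0.825, 0.565, -0.0, 0.0]
force: [-0.9, 0.7, -0.3]
gripper_width: 0.0333
grip_force: 8.0
```

```bash
python3 - <<'E'
from h import *
o,R=tool();print(o["time"],o["tcp_pos"],R.round(4)[:2,:2].tolist(),o["force"],o["gripper_width"])
f=r.grab_frame("scene");cv2.imwrite("pics/s1.png",f[:,:,::-1])
cv2.imwrite("pics/s1c.png",cv2.resize(f[120:240,180:330,::-1],None,fx=4,fy=4,interpolation=cv2.INTER_CUBIC))
E
```

```text
5.9 [0.55065033 0.01430851 0.11502802] [[0.3619, 0.9322], [0.9322, -0.3619]] [-0.91629876  0.73641087 -0.2968091 ] 0.03330043639587744
```

View pics/s1c.png

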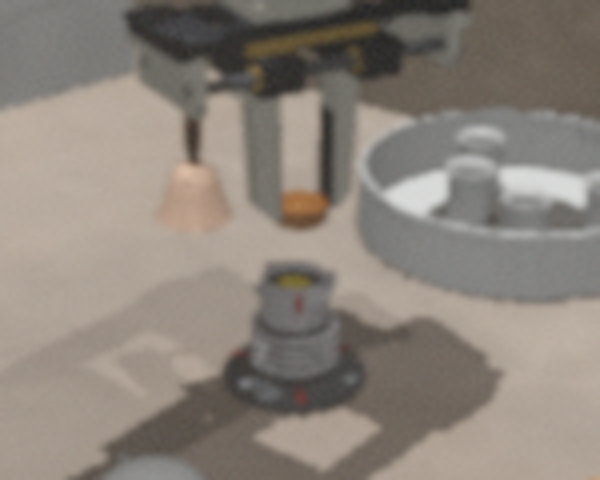

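The lens hangs at crop (302,210), just above the mouth at (297,275). I'll cross-check with the scene camera: find its bias from the held lens, then locate the foot with it.

```bash
python3 - <<'E'
from h import *
S=8
s1=cv2.imread("pics/s1.png")[:,:,::-1]; s0=cv2.imread("pics/scene0.png")[:,:,::-1]
c=crop(s1,255,173,13); m=(c[:,:,0]-c[:,:,2])>50
b,_=blobs(m,0,40); print([(a,p/8+[242,160]) for a,p in b[:2]])
cs,_=cv2.findContours(m.astype(np.uint8),0,1);x,y,w,h=cv2.boundingRect(max(cs,key=cv2.contourArea));u,v=242+(x+w/2)/8-.5,160+(y+h/2)/8-.5
print("lens",ray("scene",u,v,.116),w/8,h/8,"tcp",r.observe()["tcp_pos"])
c=crop(s0,254,203,26); m=c.max(2)<100
print("foot",circ(m&(np.mgrid[:416,:416][0]>150),S,228,177,"scene",.009))
# mouth rim: top part of cell; yellow core cast at several heights
m=(c[:,:,0]-c[:,:,2]>45)&(c[:,:,1]-c[:,:,2]>35)
b,_=blobs(m,0,40)
for a,p in b[:2]:print("core",a,[ray("scene",228+p[0]/8-.44,177+p[1]/8-.44,z).round(4) for z in(.055,.06,.065)])
E
```

```text
[(4610, array([255.79517354, 171.24351952]))]
lens [0.55253655 0.01041356] 11.5 8.0 tcp [0.55054332 0.01576697 0.11498984]
foot [0.5451 0.0092 0.0593 0.0713]
core 2197 [array([0.5656, 0.0277]), array([0.558 , 0.0218]), array([0.5504, 0.0159])]
```

>>> servo_tool:
  targets:
    - [[1,0,-0.01,0.4,0],[1,0,0,0.3,0],[1,0,0,0.15,0],[1,0,0,0.06,0],[1,0,0,0.04,0],[1,0,0,0.03,0],[1,0,0,0,0]]

```text
time: 6.65
tcp_pos: [0.5502, 0.0172, 0.0761]
tcp_rot: [0.825, 0.566, 0.0, 0.0]
force: [-1.8, -0.0, 0.9]
gripper_width: 0.0332
grip_force: 8.0
```

>>> servo_tool:
  targets:
    - [[1,-0.01,0,0.04,0],[1,-0.01,0,0,0],[1,0,0,0,0]]

```text
time: 6.95
tcp_pos: [0.5498, 0.0163, 0.0742]
tcp_rot: [0.825, 0.566, 0.0, 0.0]
force: [-1.5, 0.6, -0.0]
gripper_width: 0.0337
grip_force: 8.0
```

>>> servo_tool:
  targets:
    - [[0.1,0,0,0,0],[-0.1,0,0,0,0],[-0.1,0,0,0,0],[-0.1,0,0,0,0],[-0.1,0,0,-0.3,0],[-0.1,0,0,-0.8,0],[-0.5,0,0,-0.9,0],[-0.5,0,0,-0.5,0]]

```text
time: 7.75
tcp_pos: [0.5505, 0.0164, 0.1783]
tcp_rot: [0.825, 0.566, 0.001, 0.001]
force: [0.1, 0.0, 0.1]
gripper_width: 0.0625
grip_force: 0.0
```

>>> servo_tool:
  targets:
    - [[-1,-0.72,0.19,0,0],[-1,-0.72,0.19,0,0],[-1,-0.72,0.2,0,0],[-1,-0.72,0.2,0,0],[-1,-0.72,0.19,0.4,0],[-1,-0.72,0.19,0.4,0],[-1,-0.72,0.19,0.4,0],[-1,-0.72,0.2,0.4,0.033],[-1,0,0,0.4,0],[-1,0,0,0,0]]

```text
time: 8.75
tcp_pos: [0.5239, -0.2208, 0.0927]
tcp_rot: [0.834, 0.552, -0.001, -0.001]
force: [0.6, 0.9, 0.2]
gripper_width: 0.0933
grip_force: 0.0
```

```bash
python3 - <<'E'
from h import *
o,R=tool();print(o["time"],o["tcp_pos"],np.degrees(np.arctan2(R[1,1],R[0,1])))
f=r.grab_frame("scene");g=r.grab_frame("top")
cv2.imwrite("pics/s2.png",f[:,:,::-1]);cv2.imwrite("pics/t2.png",g[:,:,::-1])
c=lambda i,x,y,h:cv2.resize(i[y-h:y+h,x-h:x+h,::-1],(390,390),interpolation=cv2.INTER_CUBIC)
cv2.imwrite("pics/c2.png",np.hstack([c(f,254,203,26),c(g,238,200,26)]))
c=crop(g,238,200,26); m=(c[:,:,0]-c[:,:,2])>50
print("lens in cell",circ(m,8,212,174,"top",.077))
E
```

```text
8.75 [ 0.52392327 -0.22080341  0.09265883] -23.027425171814286
lens in cell [0.5514 0.0171 0.0331 0.0342]
```

View pics/c2.png

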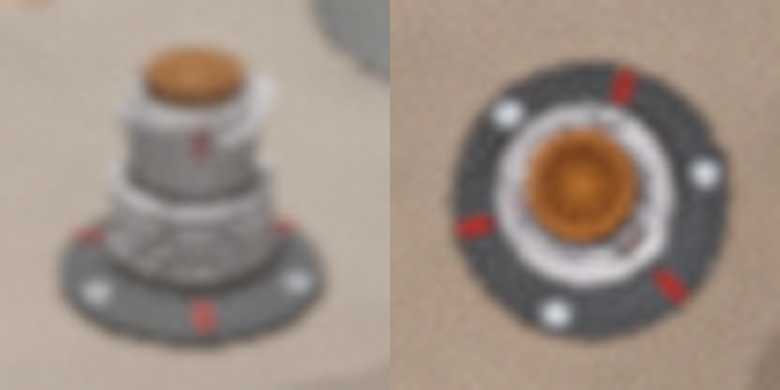

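The lens sits flat and centred in the mouth. On to the ring.

>>> servo_tool:
  targets:
    - [[-1,0,0.02,0.7,0],[-1,0,0,0.7,0],[-1,0,0,0.5,0],[-1,0,0,0.25,0],[-1,0,0,0,0],[1,0,0,0,0],[1,0,0,0,0],[1,0,0,0,0],[1,0,0,0,0],[1,0,0,0,0],[1,0,0,0,0]]
  newtons: 6

```text
time: 9.95
tcp_pos: [0.5257, -0.2213, 0.0086]
tcp_rot: [0.834, 0.552, 0.0, 0.0]
force: [-0.8, 0.4, 3.7]
gripper_width: 0.0591
grip_force: 6.0
```

>>> servo_tool:
  targets:
    - [[-0.6,0,0,0,0],[-0.6,0,0,0,0],[-0.6,0,0,0.05,-0.146],[-0.6,0,0,0,-0.15],[-0.6,0,0,0,-0.15],[-0.6,0,0,0,-0.15],[-0.6,0,0,0,-0.15],[-0.6,0,0,0,-0.15],[-0.6,0,0,0,-0.15],[-0.6,0,0,0,-0.15],[-0.6,0,0,0,-0.15],[-0.6,0,0,0,-0.05]]

```text
time: 11.15
tcp_pos: [0.5255, -0.2212, 0.0061]
tcp_rot: [0.281, 0.96, 0.0, -0.0]
force: [0.4, -0.0, 0.1]
gripper_width: 0.0741
grip_force: 0.0
```

>>> servo_tool:
  targets:
    - [[-0.6,0,0,0,0],[1,0,0,0,0],[1,0,0,0,0],[1,0,0,0,0],[1,0,0,0,0],[1,0,0,0,0]]
  newtons: 25

```text
time: 11.75
tcp_pos: [0.5255, -0.2212, 0.0062]
tcp_rot: [0.284, 0.959, -0.0, -0.0]
force: [0.3, -0.3, -0.9]
gripper_width: 0.0585
grip_force: 25.0
```

```bash
python3 - <<'E'
from h import *
o,R=tool();print(o["time"],o["tcp_pos"],o["force"],o["wrist_torque"],o["gripper_width"],R[:2,:2].round(4).tolist(),np.degrees(np.arctan2(R[1,1],R[0,1])))
E
```

```text
11.75 [ 0.52553212 -0.22121422  0.00620034] [ 0.25418696 -0.33917239 -0.90745548] [-0.04523211  0.00308902  0.00022122] 0.0585319044560919 [[-0.8386, 0.5448], [0.5448, 0.8386]] 56.99235644229745
```

>>> servo_tool:
  targets:
    - [[1,0,0,-0.5,0],[1,0,0,-1,0],[1,0,0,-1,0],[1,0.34,0.66,0,0],[1,0.34,0.66,0,0],[1,0.34,0.66,0,0],[1,0.34,0.66,0,0],[1,0.34,0.67,0,0],[1,0.34,0.67,0,0],[1,0.33,0.67,0,0],[1,0.33,0.66,0,0]]

```text
time: 12.85
tcp_pos: [0.5506, 0.017, 0.1063]
tcp_rot: [0.284, 0.959, 0.0, 0.0]
force: [0.2, 0.7, -0.6]
gripper_width: 0.0586
grip_force: 25.0
```

>>> servo_tool:
  targets:
    - [[1,0,0,0,-0.15],[1,0,0,0,-0.15],[1,0,0,0,-0.15],[1,0,0,0,-0.15],[1,0,0,0,-0.15],[1,0,0,0,-0.07],[1,0,0,0,0],[1,0,0,0,0]]

```text
time: 13.65
tcp_pos: [0.5506, 0.0158, 0.1062]
tcp_rot: [-0.121, 0.993, 0.0, -0.0]
force: [-0.7, -0.1, -0.7]
gripper_width: 0.0589
grip_force: 25.0
```

```bash
python3 - <<'E'
from h import *
o,R=tool();print(o["time"],o["tcp_pos"],o["force"],o["wrist_torque"],o["gripper_width"],R[:2,:2].round(4).tolist(),np.degrees(np.arctan2(R[1,1],R[0,1])))
f=r.grab_frame("scene");g=r.grab_frame("top")
cv2.imwrite("pics/s3.png",f[:,:,::-1]);cv2.imwrite("pics/t3.png",g[:,:,::-1])
c=lambda i,x,y,h:cv2.resize(i[y-h:y+h,x-h:x+h,::-1],(390,390),interpolation=cv2.INTER_CUBIC)
cv2.imwrite("pics/c3.png",np.hstack([c(f,254,188,34),c(g,238,200,26)]))
E
```

```text
13.65 [0.55057333 0.01577782 0.10618683] [-0.72547067 -0.08015483 -0.69558075] [ 0.05677635 -0.02233372  0.00483529] 0.058875346500826764 [[-0.9709, -0.2394], [-0.2394, 0.9709]] 103.84877052603302
```

View pics/c3.png

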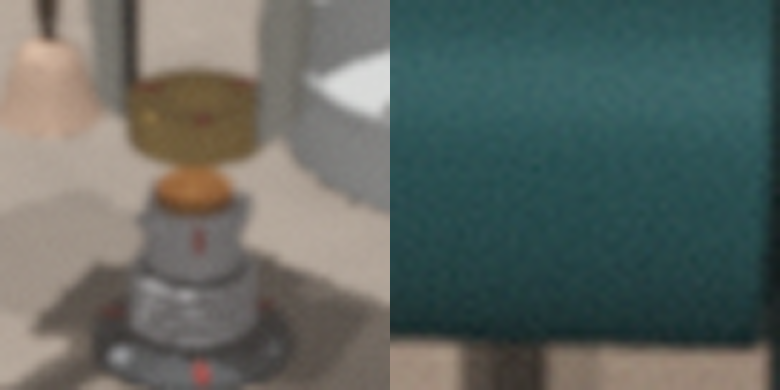

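The ring mark (205,120) lines up with the cell mark (200,240) below it. I'll lower slowly and watch the force.

>>> servo_tool:
  targets:
    - [[1,0,0,0.3,0],[1,0,0,0.25,0],[1,0,0,0.05,0],[1,0,0,0.04,0],[1,0,0,0,0]]

```text
time: 14.25
tcp_pos: [0.5506, 0.0157, 0.0805]
tcp_rot: [-0.122, 0.993, 0.0, -0.0]
force: [0.4, -0.8, 0.1]
gripper_width: 0.0583
grip_force: 25.0
```

>>> servo_tool:
  targets:
    - [[1,0,0,0.05,0],[1,0,0,0.05,0],[1,0,0,0,0]]

```text
time: 14.55
tcp_pos: [0.5509, 0.0158, 0.077]
tcp_rot: [-0.122, 0.993, -0.0, 0.0]
force: [0.6, 0.0, 3.1]
gripper_width: 0.0587
grip_force: 25.0
```

>>> servo_tool:
  targets:
    - [[1,0,0,0,0],[1,0,0,0,0]]

```text
time: 14.75
tcp_pos: [0.5509, 0.0157, 0.077]
tcp_rot: [-0.122, 0.993, -0.0, 0.0]
force: [0.8, 0.0, 2.9]
gripper_width: 0.0586
grip_force: 25.0
```

```bash
python3 - <<'E'
from h import *
o,R=tool();print(o["time"],o["tcp_pos"],o["force"],o["wrist_torque"],np.degrees(np.arctan2(R[1,1],R[0,1])))
E
```

```text
14.75 [0.55086833 0.01573123 0.07699331] [0.75663347 0.02864491 2.89757429] [ 0.04689001 -0.09160552  0.03926576] 103.99217133759933
```

The contact force and moment point to the +x pin touching the mouth bevel, so the ring is about 1 mm too far towards −x. I'll shift it +x, then lower on.

>>> servo_tool:
  targets:
    - [[1,-0.015,0,-0.02,0],[1,-0.015,0,0,0],[1,0,0,0.02,0],[1,0,0,0,0]]

```text
time: 15.15
tcp_pos: [0.5519, 0.016, 0.0768]
tcp_rot: [-0.122, 0.993, -0.0, 0.0]
force: [-1.7, 0.3, 5.0]
gripper_width: 0.0586
grip_force: 25.0
```

```bash
cat >s.py <<'E'
from h import *
o,R=tool();print(round(o["time"],2),np.array(o["tcp_pos"]).round(4),np.array(o["force"]).round(2),np.array(o["wrist_torque"]).round(3),np.degrees(np.arctan2(R[1,1],R[0,1])).round(2))
E
python3 s.py
```

```text
15.15 [0.5519 0.016  0.0768] [-1.69  0.32  5.  ] [-0.034  0.238  0.038] 103.99
```

>>> servo_tool:
  targets:
    - [[1,0,0,-0.08,0],[1,0.018,0,0,0],[1,0,0,0,0],[1,0,0,0,0]]

```text
time: 15.55
tcp_pos: [0.5509, 0.0159, 0.0796]
tcp_rot: [-0.122, 0.993, 0.0, -0.0]
force: [0.3, -0.3, -0.8]
gripper_width: 0.0585
grip_force: 25.0
```

```bash
python3 s.py
```

```text
15.55 [0.5509 0.0159 0.0796] [ 0.26 -0.3  -0.8 ] [0.022 0.021 0.038] 103.99
```

>>> servo_tool:
  targets:
    - [[1,0,0,0.06,0],[1,0,0,0.02,0],[1,0,0,0.01,0],[1,0,0,0,0]]

```text
time: 15.95
tcp_pos: [0.5513, 0.0159, 0.0766]
tcp_rot: [-0.122, 0.993, -0.0, 0.0]
force: [0.7, 0.4, 4.6]
gripper_width: 0.0588
grip_force: 25.0
```

```bash
python3 s.py
```

```text
15.95 [0.5513 0.0159 0.0766] [0.74 0.43 4.56] [ 0.006  0.075 -0.026] 103.99
```

```bash
cat > a.py <<'E'
from h import *
S=8
def marks(n,img,x,y,h,z,rr,thr):
    c=crop(img,x,y,h,S); m=(c[:,:,0]-c[:,:,1]>thr)&(c[:,:,0]-c[:,:,2]>thr*.6)&(c[:,:,0]-c[:,:,1]>1.2*(c[:,:,1]-c[:,:,2]))
    b,_=blobs(m,0,30)
    P=[]
    for a,p in b[:7]:
        w=ray(n,x-h+(p[0]+.5)/S-.5,y-h+(p[1]+.5)/S-.5,z);P.append(w);print("  ",a,(p/S+[x-h,y-h]).round(1),w.round(4))
L=lambda f:cv2.imread(f"pics/{f}.png")[:,:,::-1]
print("foot scene2");marks("scene",L("s2"),254,203,26,.009,.038,25)
print("foot top2");marks("top",L("t2"),238,200,26,.009,.038,50)
print("ring held scene3");marks("scene",L("s3"),254,175,20,.1185,.024,20)
E
python3 a.py
```

```text
foot scene2
   2854 [253.9 187.4] [0.6496 0.0922]
   910 [255.1 219.1] [ 0.5192 -0.0136]
   443 [239.7 208.2] [0.5364 0.0489]
   321 [266.  206.9] [0.5829 0.001 ]
   183 [254.6 196.2] [0.6102 0.0589]
foot top2
   8118 [237.5 198.5] [0.5553 0.0194]
   736 [223.2 204.2] [0.5413 0.0533]
   731 [249.4 212.2] [ 0.5232 -0.0097]
   722 [243.1 185.5] [0.5867 0.0064]
ring held scene3
   1598 [257.7 188.2] [ 0.482  -0.0483]
   1563 [235.2 172.2] [0.5139 0.0426]
   1336 [249.2 187.4] [ 0.4733 -0.0318]
   458 [245.7 169. ] [0.5433 0.0347]
   350 [262.5 168.3] [0.5717 0.0063]
   292 [255.4 174.8] [ 0.5323 -0.0028]
   53 [254.6 194.6] [ 0.4544 -0.0612]
```

```bash
cat > l.py <<'E'
from h import *
S=8
def proj(n,P):
    c=r.calibration(n);E=np.linalg.inv(np.array(c["extrinsics"]));q=np.c_[P,np.ones(len(P))]@E.T
    return np.c_[c["fx"]*q[:,0]/q[:,2]+c["cx"],c["fy"]*q[:,1]/q[:,2]+c["cy"]]
t=np.linspace(0,2*np.pi,73);C=np.array([.5507,.0159])
def ringp(rad,z):return np.c_[C[0]+rad*np.cos(t),C[1]+rad*np.sin(t),0*t+z]
f=cv2.imread("pics/s2.png")[:,:,::-1]
c=crop(f,254,203,26); m=((c[:,:,0]-c[:,:,2])>45).astype(np.uint8)
n,l,st,ce=cv2.connectedComponentsWithStats(m);i=1+np.argmax(st[1:,4]);x,y,w,h,a=st[i]
print("amber rows",177+y/S-.5,177+(y+h)/S-.5,"cols",228+x/S-.5,228+(x+w)/S-.5,"h",h/S)
P=proj("scene",np.array([[*(C+.038*np.array([np.cos(-2.373),np.sin(-2.373)])),.009]]))
print("foot mark pred",P,"seen 255.1 219.1"); dv=219.1-P[0,1]
for p in(3,5,7,9,11,13):
    z=.072+p/1000
    dome=np.vstack([ringp(q*.017,z+.004*(1-q*q)) for q in np.linspace(0,1,9)])
    top=proj("scene",dome)[:,1].min()
    bot=max(proj("scene",ringp(.017,.072))[:,1].max(),0); rim=proj("scene",ringp(.0182,.072))[:,1].max()
    print(p,"top",(top+dv).round(1),"bottom",(bot+dv).round(1),(rim+dv).round(1),"extent",(bot-top).round(2))
E
python3 l.py
```

```text
amber rows 182.625 190.25 cols 246.875 260.125 h 7.625
foot mark pred [[254.72132363 217.552926  ]] seen 255.1 219.1
3 top 184.5 bottom 191.9 192.2 extent 7.47
5 top 183.8 bottom 191.9 192.2 extent 8.2
7 top 183.0 bottom 191.9 192.2 extent 8.93
9 top 182.3 bottom 191.9 192.2 extent 9.66
11 top 181.6 bottom 191.9 192.2 extent 10.39
13 top 180.8 bottom 191.9 192.2 extent 11.13
```

```bash
python3 - <<'E'
from h import *
f=np.mean([r.grab_frame("scene").astype(float) for _ in range(4)],0).astype(np.uint8);cv2.imwrite("pics/s4.png",f[:,:,::-1])
cv2.imwrite("pics/c4.png",cv2.resize(f[160:228,218:293,::-1],None,fx=8,fy=8,interpolation=cv2.INTER_CUBIC))
E
python3 s.py
sed -i 's/^print("ring held.*$/print("r4");marks("scene",L("s4"),254,188,20,.0888,.024,20)/;s/^print("foot.*$//' a.py; python3 a.py
```

```text
16.15 [0.5513 0.0159 0.0766] [ 0.7  -0.16  5.82] [0.104 0.04  0.033] 103.99
r4
   903 [234.7 172.5] [0.5604 0.0842]
   405 [254.6 195.8] [ 0.494  -0.0308]
   364 [255.4 185.5] [ 0.5357 -0.0006]
   352 [245.7 179.9] [0.5446 0.0359]
   256 [262.5 179.4] [0.5724 0.0061]
```

View pics/c4.png

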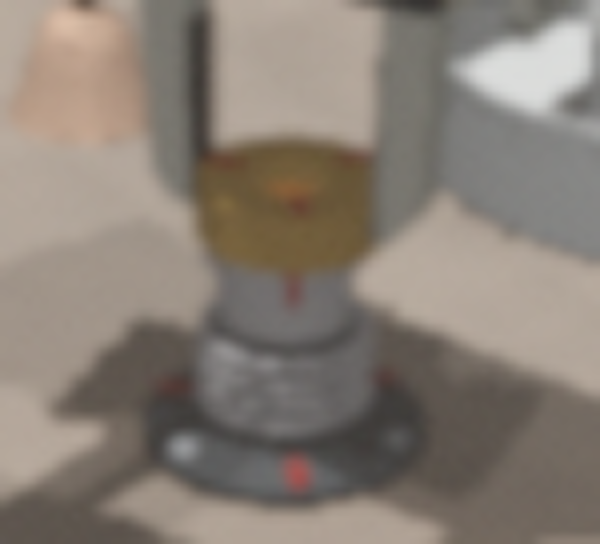

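```bash
python3 - <<'E'
from l import proj,np
for C in((.5507,.0159),(.5513,.0159)):
    print(C,[proj("scene",np.array([[*C,z]])).round(2).tolist() for z in(.009,.078,.0888,.1185)])
print("ring marks mean: s4", np.mean([[255.4,185.5],[245.7,179.9],[262.5,179.4]],0),"s3",np.mean([[255.4,174.8],[245.7,169.],[262.5,168.3]],0),"foot",np.mean([[255.1,219.1],[239.7,208.2],[266,206.9]],0))
E
```

```text
amber rows 182.625 190.25 cols 246.875 260.125 h 7.625
foot mark pred [[254.72132363 217.552926  ]] seen 255.1 219.1
3 top 184.5 bottom 191.9 192.2 extent 7.47
5 top 183.8 bottom 191.9 192.2 extent 8.2
7 top 183.0 bottom 191.9 192.2 extent 8.93
9 top 182.3 bottom 191.9 192.2 extent 9.66
11 top 181.6 bottom 191.9 192.2 extent 10.39
13 top 180.8 bottom 191.9 192.2 extent 11.13
(0.5507, 0.0159) [[[253.08, 209.63]], [[253.31, 184.95]], [[253.35, 180.94]], [[253.46, 169.68]]]
(0.5513, 0.0159) [[[253.23, 209.54]], [[253.47, 184.87]], [[253.5, 180.85]], [[253.61, 169.6]]]
ring marks mean: s4 [254.53333333 181.6       ] s3 [254.53333333 170.7       ] foot [253.6 211.4]
```

The view shows the ring just over the cell, with the angle matched. The mark columns put it about 1.8 mm to the right of the lamp axis, so I'll lift, shift and try again.

>>> servo_tool:
  targets:
    - [[1,0,0,-0.08,0],[1,0.018,0.033,0,0],[1,0,0,0,0],[1,0,0,0.05,0],[1,0,0,0.03,0],[1,0,0,0.01,0],[1,0,0,0,0]]

```text
time: 16.85
tcp_pos: [0.5495, 0.0168, 0.0753]
tcp_rot: [-0.122, 0.993, -0.0, -0.001]
force: [-4.1, -3.1, -1.6]
gripper_width: 0.0585
grip_force: 25.0
```

```bash
python3 s.py
```

```text
16.85 [0.5495 0.0168 0.0753] [-4.09 -3.11 -1.61] [-0.435  0.931  0.039] 103.99
```

It dropped past the obstruction but is pressed sideways toward (−x,−y), so I'll yield that way.

>>> servo_tool:
  targets:
    - [[1,0.02,-0.01,0,0],[1,0,0,0,0]]

```text
time: 17.05
tcp_pos: [0.5494, 0.0164, 0.0758]
tcp_rot: [-0.122, 0.993, 0.0, 0.0]
force: [-2.3, -0.7, -2.0]
gripper_width: 0.0586
grip_force: 25.0
```

```bash
python3 s.py
```

```text
17.05 [0.5494 0.0164 0.0758] [-2.28 -0.71 -2.03] [-0.069  0.386 -0.038] 103.99
```

>>> servo_tool:
  targets:
    - [[1,0.012,0,0,0],[1,0,0,0.03,0],[1,0,0,0.03,0],[1,0,0,0,0]]

```text
time: 17.45
tcp_pos: [0.549, 0.0163, 0.0733]
tcp_rot: [-0.122, 0.993, 0.0, 0.0]
force: [0.0, -0.1, -1.0]
gripper_width: 0.059
grip_force: 25.0
```

```bash
python3 s.py
```

```text
17.45 [0.549  0.0163 0.0733] [ 0.02 -0.13 -0.96] [ 0.04  -0.008  0.023] 103.99
```

It moves freely now at (0.549, 0.0163). Lowering to the lens.

>>> servo_tool:
  targets:
    - [[1,0,0,0.025,0],[1,0,0,0.025,0],[1,0,0,0.0,0]]

```text
time: 17.75
tcp_pos: [0.5489, 0.0163, 0.0712]
tcp_rot: [-0.122, 0.993, 0.0, -0.0]
force: [0.0, 0.2, -1.1]
gripper_width: 0.0582
grip_force: 25.0
```

>>> servo_tool:
  targets:
    - [[1,0,0,0.02,0],[1,0,0,0.01,0],[1,0,0,0.0,0]]

```text
time: 18.05
tcp_pos: [0.5489, 0.0163, 0.0702]
tcp_rot: [-0.122, 0.993, 0.0, -0.0]
force: [-0.3, -0.6, -0.7]
gripper_width: 0.0588
grip_force: 25.0
```

>>> servo_tool:
  targets:
    - [[1,0,0,0.015,0],[1,0,0,0.015,0],[1,0,0,0.0,0]]

```text
time: 18.35
tcp_pos: [0.549, 0.0163, 0.0694]
tcp_rot: [-0.122, 0.993, -0.0, 0.0]
force: [-1.8, 0.2, 3.3]
gripper_width: 0.0588
grip_force: 25.0
```

>>> servo_tool:
  targets:
    - [[1,0,0,0.015,0],[1,0,0,0.01,0],[1,0,0,0.0,0]]

```text
time: 18.65
tcp_pos: [0.5491, 0.0163, 0.0689]
tcp_rot: [-0.122, 0.993, -0.0, 0.0]
force: [-4.7, -0.1, 11.4]
gripper_width: 0.0584
grip_force: 25.0
```

The ring rests on the lens (underside about 9 mm below the mouth). I'll ease the press off.

>>> servo_tool:
  targets:
    - [[1,0,0,-0.022,0],[1,0,0,0,0]]

```text
time: 18.85
tcp_pos: [0.5491, 0.0163, 0.0693]
tcp_rot: [-0.122, 0.993, -0.0, 0.0]
force: [-1.0, 0.3, 6.0]
gripper_width: 0.0586
grip_force: 25.0
```

```bash
python3 s.py
```

```text
18.85 [0.5491 0.0163 0.0693] [-1.03  0.29  5.98] [0.09  0.358 0.001] 103.99
```

>>> servo_tool:
  targets:
    - [[1,0,0,-0.014,0],[1,0,0,0,0],[1,0,0,0,0.1],[1,0,0,0,0.1],[1,0,0,0,0]]

```text
time: 19.35
tcp_pos: [0.549, 0.0163, 0.0695]
tcp_rot: [-0.021, 1.0, -0.0, 0.0]
force: [0.3, 0.1, 1.9]
gripper_width: 0.0586
grip_force: 25.0
```

```bash
python3 s.py
```

```text
19.35 [0.549  0.0163 0.0695] [0.35 0.12 1.93] [-0.01  -0.036  0.016] 92.43
```

>>> servo_tool:
  targets:
    - [[1,0,0,0,0.07],[1,0,0,0,0.07],[1,0,0,0,0]]

```text
time: 19.65
tcp_pos: [0.549, 0.0163, 0.0695]
tcp_rot: [0.047, 0.999, 0.0, 0.0]
force: [1.3, -0.0, 2.0]
gripper_width: 0.0586
grip_force: 25.0
```

```bash
python3 s.py
```

```text
19.65 [0.549  0.0163 0.0695] [ 1.26 -0.04  1.98] [ 0.047 -0.019 -0.002] 84.6
```

>>> servo_tool:
  targets:
    - [[1,0,0,0,0.07],[1,0,0,0,0]]

```text
time: 19.85
tcp_pos: [0.549, 0.0163, 0.0695]
tcp_rot: [0.082, 0.997, -0.0, 0.0]
force: [-0.4, 0.2, 3.0]
gripper_width: 0.0582
grip_force: 25.0
```

```bash
python3 s.py
```

```text
19.85 [0.549  0.0163 0.0695] [-0.36  0.16  2.98] [ 0.013 -0.003  0.063] 80.64
```

>>> servo_tool:
  targets:
    - [[1,0,0,0,0.07],[1,0,0,0,0]]

```text
time: 20.05
tcp_pos: [0.5489, 0.0163, 0.0695]
tcp_rot: [0.116, 0.993, 0.0, 0.0]
force: [0.5, 0.6, 3.1]
gripper_width: 0.0591
grip_force: 25.0
```

```bash
python3 s.py
```

```text
20.05 [0.5489 0.0163 0.0695] [0.52 0.59 3.12] [-0.023 -0.054 -0.023] 76.64
```

>>> servo_tool:
  targets:
    - [[1,0,0,0,0.06],[1,0,0,0,0]]

```text
time: 20.25
tcp_pos: [0.5489, 0.0163, 0.0695]
tcp_rot: [0.146, 0.989, -0.0, 0.0]
force: [0.2, -0.1, 2.8]
gripper_width: 0.0587
grip_force: 25.0
```

```bash
python3 s.py
```

```text
20.25 [0.5489 0.0163 0.0695] [ 0.17 -0.09  2.8 ] [-0.029 -0.056 -0.005] 73.23
```

>>> servo_tool:
  targets:
    - [[1,0,0,0,0.06],[1,0,0,0,0]]

```text
time: 20.45
tcp_pos: [0.5489, 0.0163, 0.0694]
tcp_rot: [0.176, 0.984, -0.0, -0.0]
force: [-0.4, -0.3, 1.8]
gripper_width: 0.0585
grip_force: 25.0
```

```bash
python3 s.py
```

```text
20.45 [0.5489 0.0163 0.0694] [-0.37 -0.27  1.8 ] [-0.01  -0.01  -0.053] 69.78
```

>>> servo_tool:
  targets:
    - [[1,0,0,0,0.05],[1,0,0,0,0]]

```text
time: 20.65
tcp_pos: [0.5488, 0.0162, 0.0693]
tcp_rot: [0.2, 0.98, -0.0, -0.0]
force: [0.1, -0.5, 0.7]
gripper_width: 0.0586
grip_force: 25.0
```

```bash
python3 s.py
```

```text
20.65 [0.5488 0.0162 0.0693] [ 0.15 -0.52  0.66] [-0.108  0.017 -0.059] 66.92
```

The bite began around 72°. I'll continue in small steps.

>>> servo_tool:
  targets:
    - [[1,0,0,0,0.035],[1,0,0,0,0]]

```text
time: 20.85
tcp_pos: [0.5488, 0.0162, 0.0692]
tcp_rot: [0.217, 0.976, -0.0, -0.0]
force: [-0.4, -1.2, -0.8]
gripper_width: 0.0588
grip_force: 25.0
```

```bash
python3 s.py
```

```text
20.85 [0.5488 0.0162 0.0692] [-0.45 -1.17 -0.75] [-0.234  0.018 -0.087] 64.92
```

>>> servo_tool:
  targets:
    - [[1,0,0,0,0.03],[1,0,0,0,0]]

```text
time: 21.05
tcp_pos: [0.5487, 0.0162, 0.0691]
tcp_rot: [0.232, 0.973, -0.0, -0.0]
force: [0.5, -1.5, -3.3]
gripper_width: 0.0586
grip_force: 25.0
```

```bash
python3 s.py
```

```text
21.05 [0.5487 0.0162 0.0691] [ 0.5  -1.53 -3.26] [-0.227 -0.071 -0.012] 63.17
```

The pull has grown by about 6 N, roughly 8–9° after the bite, and the ring is down about 0.6 mm on the gasket, so it is snug. Releasing and going straight up.

>>> servo_tool:
  targets:
    - [[-0.6,0,0,0,0],[-0.8,0,0,0,0],[-0.8,0,0,0,0],[-0.8,0,0,-0.2,0],[-0.8,0,0,-0.6,0],[-0.8,0,0,-0.9,0],[-0.8,0,0,-0.9,0]]

```text
time: 21.75
tcp_pos: [0.5486, 0.0163, 0.1752]
tcp_rot: [0.233, 0.972, -0.0, -0.0]
force: [1.5, -1.3, -0.7]
gripper_width: 0.0838
grip_force: 0.0
```

>>> servo_tool:
  targets:
    - [[-0.8,-0.8,0,-0.5,0],[-0.8,-0.8,0,0,0],[-0.8,-0.9,0,0,0],[-0.8,-0.9,0,0,0],[-0.8,-0.8,0,0,0],[-0.8,0,0,0,0]]

```text
time: 22.35
tcp_pos: [0.7007, -0.0615, 0.1927]
tcp_rot: [0.234, 0.972, -0.0, -0.0]
force: [0.2, -0.2, -0.2]
gripper_width: 0.0837
grip_force: 0.0
```

```bash
python3 s.py; python3 - <<'E'
from h import *
f=r.grab_frame("scene");g=r.grab_frame("top");cv2.imwrite("pics/s5.png",f[:,:,::-1]);cv2.imwrite("pics/t5.png",g[:,:,::-1])
c=lambda i,x,y,h:cv2.resize(i[y-h:y+h,x-h:x+h,::-1],(390,390),interpolation=cv2.INTER_CUBIC)
cv2.imwrite("pics/c5.png",np.hstack([c(f,254,198,30),c(g,238,200,26)]))
E
```

```text
22.35 [ 0.7007 -0.0615  0.1927] [ 0.17 -0.23 -0.19] [-0.089 -0.012 -0.066] 62.98
```

View pics/c5.png

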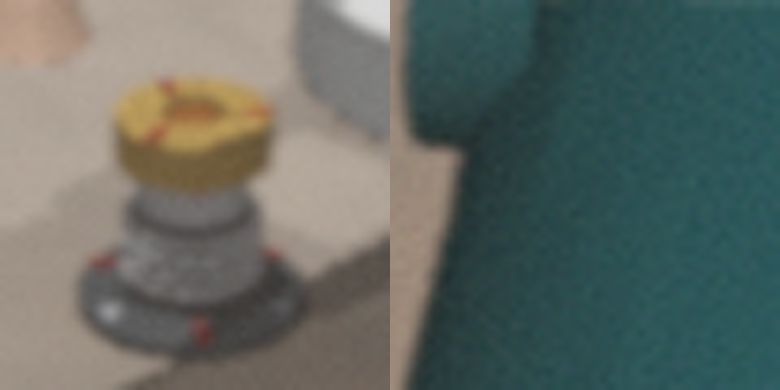

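The ring sits level over the lens, turned clockwise (marks at (155,135), (165,85) and (262,112)), and the hand is clear. Handing in.

```bash
python3 -c "
from workcell import r
print(r.close_job())"
```

```text
the job is handed in; nothing more can be done
None
```

The lens is seated dome up on its gasket and the ring is turned down snug (pull grew about 6 N, roughly 9° past the bite), with the robot clear; the job is handed in at about 22 s, no verdict was returned, and the ring's own press on the glass was only estimated (about 10 N).

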